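# Set the soak cabinet's vent door on its stay

### The arm

A 6-joint arm with a two-finger parallel gripper is mounted at the origin on the work surface. World frame = base frame: x ahead of the robot, y to its left, z up, the work surface at z = 0. Lengths are in m, angles in degrees, forces in N, time in s.
With the tool pointing down it reaches from about 0.275 to 0.75 m from the base axis. Payload 10.2 kg.
Tool frame: the origin (TCP) lies between the finger pads; the fingertips stand 17 mm ahead of it and the grasp point (between the pads) lies 2 mm behind it; x points along the fingers, z is the direction in which the jaws open and shut, and the axes are right-handed (so a half turn about x gives the same grasp; the last joint's range is limited). The gripper opens to 88 mm and grips with 3 to 60 N. Pads are 18 mm wide; open, the fingers measure 123 mm over their backs; the gripper's body (75 mm by 187 mm) begins 45 mm behind the grasp point.
Start: joints at [62.773, 17.928, 85.812, -0, 76.261, -12.8], TCP at [0.131, 0.508, 0.256] pointing down, gripper open.
Joint ranges: [-168.41, 168.41], [-55.51, 124.54], [10.69, 146.95], [-70.63, 250.63], [1, 178], [-165.06, 165.06]. Speed limits (degrees/s): [136.94, 136.94, 172.46, 180, 180, 180].

### API

Orientations are given as a 3x3 rotation matrix whose columns are the frame's x, y, z axes.
In Python, from bench import r gives the robot as it stands.
- The arm moves only by the tool arm_command, never from a script. Its argument "rows" is a list of rows, each a list of 7 numbers: the turn, a rotation vector about the tool's x, y, z each as a share of pi/2 rad, from -1 to 1, then the shift along the tool's x, y, z each as a share of 0.15 m, from -1 to 1, then the opening, from -1 (shut) to 1 (fully open), so that 0 is half open. A call has 1 to 20 rows; each row is the pose to reach, as a shift and turn from the pose commanded when the call began, along the tool's axes at that moment; what a row does not reach only later rows make up. A row lasts 1/10 s, in which the tool goes at most 50 mm and 8.59 degrees, less where a joint would pass 70% of its speed; a pose out of reach is approached as far as the arm can. A call with a number of a shift or a turn outside -1 to 1 is refused whole. A call with a gripper value outside its range is refused whole. The fingers move at their own pace and stop on an object; "newtons" is the grip in N (left out, the last holds). Time passes only in rows, so rows that repeat a pose let the fingers close. It gives the time, the measured TCP pose, the force and the opening at its end, in the units of the state.
- r.observe(): the state, without advancing time (a new reading comes with each control period).
- r.camera(name): name is "scene" or "top" or "wrist"; returns the picture (420x560x3 uint8, blue, green, red); there is no depth.
- r.calibration(name): a dict with "K" (3x3 intrinsics, pixels), "world_from_camera" (4x4, takes a point from camera to world coordinates); the wrist camera has in their place "tool_from_camera" (4x4, takes a point from camera to tool coordinates, whose origin is the TCP and whose axes are the tool frame's). Camera axes: x right, y up, looking along -z (the intrinsics and any distortion apply to the point x, -y, -z); pixel columns grow to the right and rows downward; lengths in m; the calibration is good to about 2 mm. A picture is of the moment at which its call begins: read the wrist's pose just before it. calibration takes no time and is no camera call.
- r.job_done(): hands the job in, once; it reports no verdict.
Trained networks look in the newest picture that a camera, given by its name, has taken for a name from the list of things; names that differ only in an ending like _2 or _b are one class to them, and where a whole thing is asked for, a point or a joint stands for the part that bears it (a point fixed in the world has none). Each returns a list of dicts, best first, with "p" (0 to 1); they miss things now and then, are a little off and sometimes report something else, mostly with a low value. They report only what shows in the picture. A call takes as long as a camera call.
- r.silhouettes(camera, query): "mask" (420x560 bool, what is visible of it).
- r.mark_of(camera, query): "at" ([x, y, z] in m, in the coordinates of the camera as it stood for that picture, good to about 4 mm: a listed point, or the origin of a listed thing).
The state is a dict: "t": time; "joints": joint angles; "joint_velocities": joint speeds; "tau": joint torques, N m; "tcp_pos": TCP position; "tcp_rot": TCP orientation; "ft_force": force on the tool from outside, world axes, zero at the start; "torque": the same for the moment, N m; "grip_width": finger opening in m.
Only numpy, scipy, OpenCV 4.12 (cv2) and the standard library are available. Lean on these libraries where they do the work, as an engineer would, in place of code of your own. Each camera call takes 0.05 s, during which the arm holds its last target. There are 200 camera calls.

### The job

Vent the soak-test cabinet: take the stay by its red knob, lift it, use it to push the spring-closed door open, and set the yellow-marked middle hole over the brass peg on the cabinet's top, fully down, so that it holds the door when you let go. The peg is clamped somewhere along its slot, so feel for it gently and never force the stay against it. Leave everything else on the bench where it is.

Things in the scene. Friction and masses are not known exactly. Their poses are not given: they have to be found in the camera images.
- slot (a point): Centre of the straight slot in the steel plate on the cabinet's top face, 150 mm above the bench, 40 mm behind the cabinet's front edge, midway across. x runs along the slot from the cabinet's front to its back, y to its left, z up. A brass peg stands on the line of this slot, anywhere from 14 mm in front of this point to 14 mm behind it; its own place is not measured.
- door (a joint): Opening of the blue-framed door, rad: 0 closed, grows as it swings out of the front (to -x of the slot frame), up to 1.4. Its upright hinge line lies at x = -46 mm, y = +110 mm in the slot frame; closed, it runs 220 mm from there in -y. A spring shuts it: about 0.25 N m per rad x (opening + 0.5 rad).
- stay_pivot (a point): Pivot of the stay on the door's top edge, 140 mm from the hinge line (x = -46 mm, y = -30 mm in the slot frame when closed) and 5 mm above the level of the cabinet's top; the lift axis passes through this point. It moves with the door.
- stay_swing (a joint): Swing of the stay about its upright pivot, rad, free from -1.3 to 1.6: 0 square to the door, pointing over the cabinet (along the slot frame's +x when the door is shut); positive counter-clockwise from above. Heading of the stay in the slot frame = stay_swing - door.
- stay (a joint): Lift of the stay, rad: 0 lying level, its underside 5 mm above the cabinet's top (a stop; also its height when fully down over the peg); positive with the knob end raised, up to 0.7. It falls by its own weight (about 190 g with the knob). With the peg's tip under the solid bar beside the middle hole it reads 0.09 to 0.15: the nearer the peg is to the pivot, the more.
- middle_hole (a point): Centre of the middle hole at the stay's underside, 110 mm from the pivot. The stay is a flat aluminium bar 24 mm wide, 5 mm thick, with 10.5 mm holes 75, 110 and 145 mm from the pivot; the middle one lies in a yellow square. x points along the bar from pivot to knob, z up out of the bar.
- knob_centre (a point): Grasp point of the red knob, an upright cylinder 18 mm in diameter and 38 mm tall that swivels freely about its own axis and tilts with the stay. The point lies on its axis, 182 mm from the pivot, 30 mm above the stay's underside, 25 mm above the bar's upper face and 16 mm below the knob's top.
- tape_reel: Black ring, 48 mm in diameter, 18 mm tall, standing loose on the back left corner of the cabinet's top; origin at the centre of its underside.
- parts_tray: Yellow two-part tray 150 x 200 x 50 mm, loose; origin at the centre of its underside.
- screw_jar: Jar 50 mm in diameter, 70 mm tall, loose; origin at the centre of its underside.
- meter: Orange hand meter 150 x 80 x 35 mm, loose; origin at the centre of its underside.
- spool: White spool 60 mm in diameter, 46 mm tall, loose; origin at the centre of its underside.
- cabinet: Fixed grey cabinet 220 x 240 x 150 mm, open at its front (-x, towards the robot), with the door, stay and peg it carries; origin at the centre of its underside, axes as those of the slot. The peg: brass, upright, 8 mm in diameter, its flat, slightly chamfered tip 17 mm above the cabinet's top; clamped in the slot and does not shift under less than 60 N.

How it is judged:
By the outcome, as a careful person would: the job done as asked, in the order asked, and still so for the second after the job is handed in, with the robot touching nothing.
It also fails if it takes over 67 s, if anything falls off the work surface, if the arm or the gripper's body presses on something with over 40 N, if the wrist force passes 120 N, or if a joint passes its speed limit or range.

## Working session

There is one attempt and no reset: what is moved stays moved. The work goes in short steps, Python scripts to look and compute and a tool call to move; the robot and the scene stay as the last step left them, time stands still between calls to the robot, and variables do not carry over. Pictures are saved under pics/ and viewed, about 8 in all and at most 12, crops included, and the job is handed in when it is done.

Besides the shell and the picture viewer there is one more tool, called after "Request:" as name([rows], argument=value, ...), one row to a line, values as JSON. arm_command: Moves the arm, as the interface text tells. Its arguments: {"type":"object","properties":{"rows":{"type":"array","items":{"type":"array","items":{"type":"number"}}},"newtons":{"type":"number"}},"required":["rows"]}

```bash
mkdir -p pics
cat > h.py <<'E'
from bench import r
import numpy as np, cv2
def w(cam,p):
    T=r.calibration(cam)["world_from_camera"]; return (np.array(T)@np.r_[p,1])[:3]
E
python3 - <<'E'
from h import *
s=r.observe(); print(s['t'],s['tcp_pos'],np.round(s['tcp_rot'],3).tolist(),s['ft_force'],s['grip_width'])
for c in("scene","top"):
    im=r.camera(c); cv2.imwrite(f"pics/{c}0.png",im)
    for q in("cabinet","stay_pivot","middle_hole","knob_centre","slot","tape_reel","parts_tray","screw_jar","meter","spool"):
        for d in r.mark_of(c,q)[:1]: print(c,q,round(d['p'],2),np.round(w(c,d['at']),4))
print(r.observe()['t'])
E
```

```text
0.0 [0.13070785 0.50823606 0.25515693] [[-0.001, -0.968, 0.249], [-0.001, 0.249, 0.968], [-1.0, 0.0, -0.001]] [-0.43363216 -0.84370304 -0.15388579] 0.08800974254583496
scene middle_hole 0.93 [ 0.5183 -0.0084  0.1519]
scene knob_centre 0.93 [ 0.5904 -0.0261  0.1836]
scene slot 0.78 [0.4622 0.0528 0.1464]
scene parts_tray 0.77 [ 0.4903  0.4302 -0.001 ]
scene screw_jar 0.97 [6.419e-01 3.873e-01 2.000e-04]
scene meter 0.55 [ 0.4469 -0.425   0.0042]
scene spool 0.8 [ 6.810e-01 -4.382e-01 -6.000e-04]
top cabinet 0.89 [0.5349 0.0386 0.0056]
top stay_pivot 0.95 [0.4186 0.0174 0.1561]
top middle_hole 0.94 [ 0.5235 -0.015   0.1525]
top knob_centre 0.83 [ 0.5892 -0.0295  0.1878]
top slot 0.63 [0.4623 0.0425 0.155 ]
top tape_reel 0.7 [0.6149 0.1311 0.1492]
top parts_tray 0.68 [0.4915 0.4313 0.0008]
top screw_jar 0.54 [ 0.6419  0.3846 -0.0017]
top meter 0.66 [ 4.488e-01 -4.282e-01 -1.000e-04]
top spool 0.84 [ 0.6824 -0.4406  0.0016]
1.1
```

View pics/scene0.png

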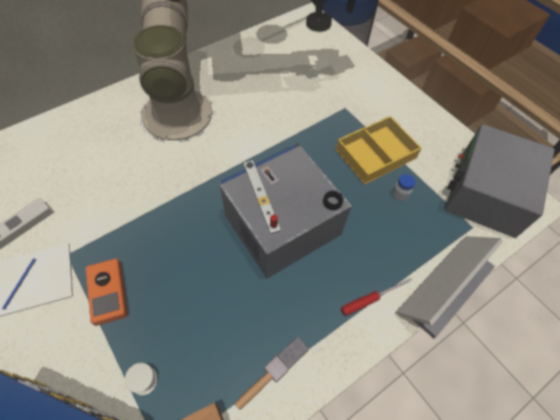

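View pics/top0.png

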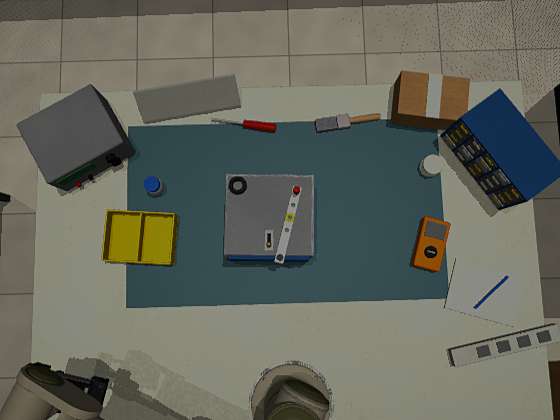

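Scene: the cabinet is near (0.535, 0.039) with yaw about 0. The stay is at a heading of about -15° with the knob at top-view px (296,190). The slot is at (268,240) and the door is closed. Next I'll move over it for a close wrist view.

Run:
```python
from h import *
c=r.calibration("wrist"); print({k:np.round(v,3).tolist() if not isinstance(v,(str,type(None))) else v for k,v in c.items()})
```

```text
{'K': [[325.755, 0.0, 275.258], [0.0, 325.755, 207.262], [0.0, 0.0, 1.0]], 'tool_from_camera': [[0.001, 0.272, -0.962, -0.129], [-0.001, 0.962, 0.272, 0.069], [1.0, 0.001, 0.001, 0.001], [0.0, 0.0, 0.0, 1.0]]}
```

Request:
arm_command([
  [0,0,0,-0.3,-0.3,-0.2,1],
  [0,0,0,-0.4,-0.6,-0.4,1],
  [0,0,0,-0.4,-0.9,-0.6,1],
  [0,0,0,-0.4,-0.95,-0.65,1],
  [0,0,0,-0.4,-0.95,-0.65,1],
])

```text
t: 1.6
tcp_pos: [0.2467, 0.3762, 0.3164]
tcp_rot: [[0.001, -0.967, 0.254], [0.0, 0.254, 0.967], [-1.0, -0.001, 0.001]]
ft_force: [0.7, 0.8, 0.7]
grip_width: 0.0881
```

Request:
arm_command([
  [0,0,0,0,-0.25,-0.2,1],
  [0,0,0,0,-0.5,-0.4,1],
  [0,0,0,0,-0.75,-0.6,1],
  [0,0,0,0,-0.95,-0.7,1],
  [0,0,0,0,-0.95,-0.7,1],
  [0,0,0,0,-0.95,-0.7,1],
])

```text
t: 2.2
tcp_pos: [0.3563, 0.2417, 0.3155]
tcp_rot: [[-0.001, -0.968, 0.25], [0.0, 0.25, 0.968], [-1.0, 0.001, 0.0]]
ft_force: [-0.3, -0.0, -0.8]
grip_width: 0.0883
```

Request:
arm_command([
  [0,0,0,0,-0.2,-0.2,1],
  [0,0,0,0,-0.4,-0.45,1],
  [0,0,0,0,-0.6,-0.7,1],
  [0,0,0,0,-0.65,-0.75,1],
  [0,0,0,0,-0.65,-0.75,1],
  [0,0,0,0,-0.65,-0.75,1],
])

```text
t: 2.8
tcp_pos: [0.4222, 0.1097, 0.3158]
tcp_rot: [[-0.0, -0.969, 0.247], [0.0, 0.247, 0.969], [-1.0, 0.0, 0.0]]
ft_force: [-0.6, -0.4, -0.2]
grip_width: 0.0881
```

Request:
arm_command([
  [0,0,0,0,-0.3,-0.2,1],
  [0,0,0,0,-0.5,-0.4,1],
  [0,0,0,0,-0.5,-0.4,1],
  [0,0,0,0,-0.5,-0.4,1],
])

```text
t: 3.2
tcp_pos: [0.4802, 0.0326, 0.3155]
tcp_rot: [[-0.001, -0.969, 0.248], [0.001, 0.248, 0.969], [-1.0, 0.001, 0.0]]
ft_force: [-0.4, -0.0, -0.5]
grip_width: 0.0877
```

```bash
cat >> h.py <<'E'
def wT():
    s=r.observe(); T=np.eye(4); T[:3,:3]=s['tcp_rot']; T[:3,3]=s['tcp_pos']
    return T@np.array(r.calibration("wrist")["tool_from_camera"])
def ray(T,u,v,z):
    K=np.array(r.calibration("wrist")["K"]); d=np.linalg.inv(K)@[u,v,1]; d=T[:3,:3]@(d*[1,-1,-1])
    return T[:3,3]+d*(z-T[2,3])/d[2]
def proj(T,p):
    K=np.array(r.calibration("wrist")["K"]); q=(np.linalg.inv(T)@np.r_[p,1])[:3]*[1,-1,-1]; q=K@q; return q[:2]/q[2]
E
python3 - <<'E'
from h import *
T=wT(); im=r.camera("wrist"); np.save("T1.npy",T); print(r.calibration("wrist").keys(), r.observe()['tcp_pos'])
cv2.imwrite("pics/w1.png",cv2.resize(im,(784,588),interpolation=cv2.INTER_CUBIC))
for q in("cabinet","stay_pivot","middle_hole","knob_centre","slot"):
    for d in r.mark_of("wrist",q)[:1]: print(q,round(d['p'],2),np.round((T@np.r_[d['at'],1])[:3],4))
E
```

```text
dict_keys(['K', 'tool_from_camera']) [0.47995235 0.03304791 0.31574992]
stay_pivot 0.59 [0.4142 0.0237 0.153 ]
middle_hole 0.81 [ 0.521  -0.0097  0.1589]
knob_centre 0.97 [ 0.592  -0.0324  0.1894]
slot 0.89 [0.4628 0.0475 0.1521]
```

View pics/w1.png

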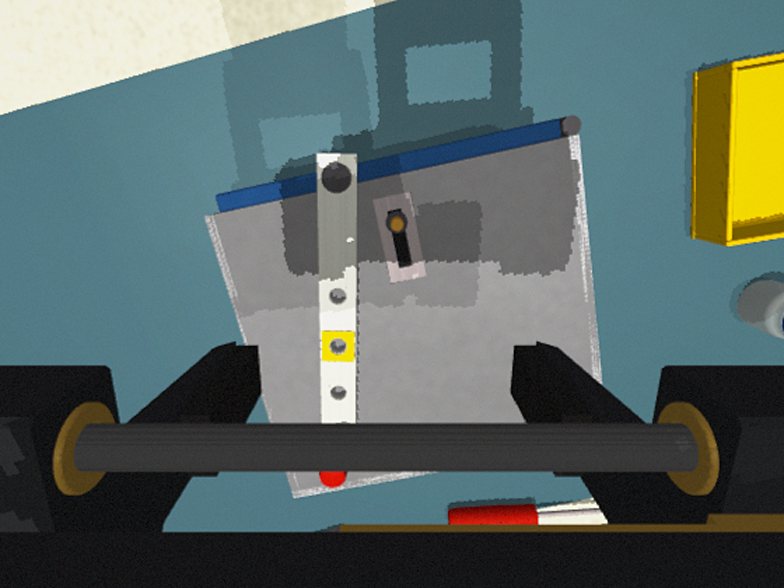

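The wrist picture shows everything needed, in ×1.4 px:
- peg tip (397,223), near the front of the slot
- slot plate centre (399.5,238)
- pivot (337,177)
- holes (338,296), (338,346) and (338,392)
- knob (333,478)

Run:
```python
from h import *
T=np.load("T1.npy"); s=1.4
for n,u,v,z in [("peg",397,223,.167),("plc",399.5,238,.151),("pl_fl",407,193,.151),("pl_fr",374,199,.151),("pl_bl",426,276,.151),("pl_br",391,283,.151),("piv",337,177,.162),("h75",338,296,.160),("h110",338,346,.16),("h145",338,392,.16),("cabFR",207,215,.15),("cabBR",293,497,.15),("hinge",571,125,.16),("slotend",405,264,.15)]:
    print(n,np.round(ray(T,u/s,v/s,z)[:2],4))
```

```text
peg [0.4497 0.0482]
plc [0.4616 0.0473]
pl_fl [0.4351 0.0588]
pl_fr [0.4335 0.0377]
pl_bl [0.4906 0.0582]
pl_br [0.4895 0.0346]
piv [0.4146 0.0199]
h75 [ 0.487  -0.0005]
h110 [ 0.5207 -0.0101]
h145 [ 0.5536 -0.0196]
cabFR [ 0.4166 -0.0686]
cabBR [ 0.636  -0.0803]
hinge [0.4203 0.1612]
slotend [0.4794 0.0467]
```

Yaw ≈ -2.7°, and the pivot agrees with the given geometry to within 1 mm. The peg is at p ≈ -12 mm. Now I'll go over the knob, descend and grip.

Request:
arm_command([
  [0,0,0,0,-0.3,-0.1,1],
  [0,0,0,0,-0.6,-0.2,1],
  [0,0,0,0,-0.812,-0.23,1],
  [0,0,0,0,-0.812,-0.23,1],
  [0,0,0,0.3,-0.812,-0.23,1],
  [0,0,0,0.3,-0.812,-0.23,1],
])

```text
t: 4.1
tcp_pos: [0.5877, -0.0313, 0.2661]
tcp_rot: [[-0.009, -0.969, 0.249], [0.002, 0.249, 0.969], [-1.0, 0.009, 0.0]]
ft_force: [-1.1, 1.3, 0.3]
grip_width: 0.0881
```

Run:
```python
from h import *
T=wT(); im=r.camera("wrist"); np.save("T2.npy",T); print(r.observe()['tcp_pos'])
cv2.imwrite("pics/w2.png",cv2.resize(im,(784,588),interpolation=cv2.INTER_CUBIC))
for q in("middle_hole","knob_centre"):
    for d in r.mark_of("wrist",q)[:1]: print(q,round(d['p'],2),np.round((T@np.r_[d['at'],1])[:3],4))
```

```text
[ 0.58859194 -0.03159363  0.26951774]
knob_centre 0.74 [ 0.5905 -0.0303  0.1902]
```

View pics/w2.png

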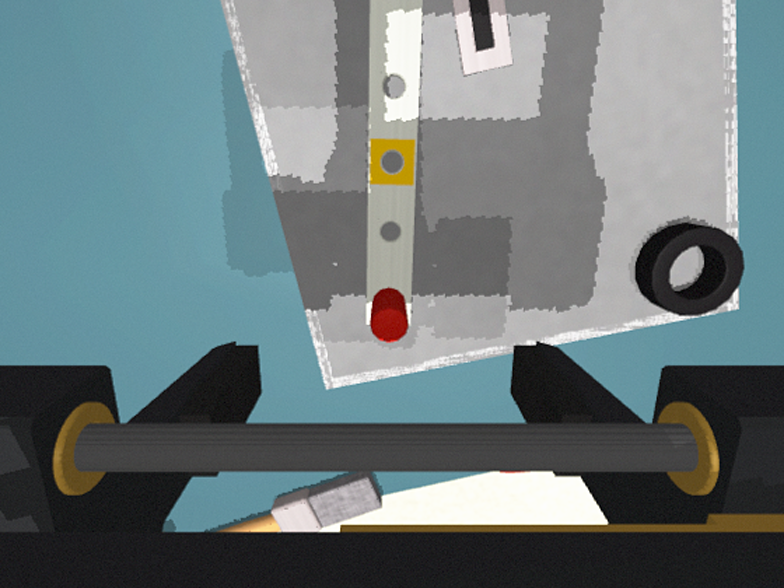

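The knob is laterally centred at (388,315) and the reel is well clear. Descending to grip.

Request:
arm_command([
  [0,0,0,0.2,-0.01,0,1],
  [0,0,0,0.4,-0.01,0,1],
  [0,0,0,0.58,-0.01,0,1],
  [0,0,0,0.58,-0.01,0,1],
  [0,0,0,0.58,-0.01,0,1],
  [0,0,0,0.58,-0.01,0,-0.5],
  [0,0,0,0.58,-0.01,0,-1],
  [0,0,0,0.58,-0.01,0,-1],
  [0,0,0,0.58,-0.01,0,-1],
  [0,0,0,0.58,-0.01,0,-1],
  [0,0,0,0.58,-0.01,0,-1],
  [0,0,0,0.58,-0.01,0,-1],
], newtons=12)

```text
t: 5.45
tcp_pos: [0.5913, -0.0328, 0.1837]
tcp_rot: [[-0.0, -0.968, 0.249], [0.0, 0.249, 0.968], [-1.0, 0.0, -0.0]]
ft_force: [-0.0, -0.2, 0.4]
grip_width: 0.0345
```

Request:
arm_command([
  [0,0,0,0,0,0,-1],
  [0,0,0,0,0,0,-1],
  [0,0,0,0,0,0,-1],
  [0,0,0,0,0,0,-1],
  [0,0,0,0,0,0,-1],
])

```text
t: 5.95
tcp_pos: [0.5913, -0.0328, 0.1837]
tcp_rot: [[0.0, -0.968, 0.249], [0.0, 0.249, 0.968], [-1.0, -0.0, 0.0]]
ft_force: [-0.1, -0.3, 0.2]
grip_width: 0.0175
```

```bash
cat >> h.py <<'E'
from scipy.spatial.transform import Rotation as Ro
yaw=np.radians(-2.7); S=np.array([.4618,.0472]); c,s_=np.cos(yaw),np.sin(yaw); RS=np.array([[c,-s_],[s_,c]])
def pivot(th): return S+RS@[-.046-.14*np.sin(th), .110-.14*np.cos(th)]
def pose(th,hd,ph,off=(0,0,0)):   # hd: heading in slot frame, deg
    a=np.radians(hd)+yaw; h=np.array([np.cos(a),np.sin(a),0]); z=np.array([0,0,1.]); P=np.r_[pivot(th),.155]
    e=h*np.cos(ph)+z*np.sin(ph); n=-h*np.sin(ph)+z*np.cos(ph)
    R=np.c_[-n,-e,np.cross(n,e)]; return P+.182*e+.028*n+np.array(off),R
def rows(seq,p0,R0,off=(0,0,0)):
    for q in seq:
        p,R=pose(*q,off); t=R0.T@(p-p0)/.15; rv=Ro.from_matrix(R0.T@R).as_rotvec()/(np.pi/2)
        print(q,np.round(np.r_[rv,t],3).tolist())
E
python3 - <<'E'
from h import *
o=r.observe(); p0,R0=np.array(o['tcp_pos']),np.array(o['tcp_rot']); print(p0,o['ft_force'],o['grip_width'],pose(0,-13.3,0)[0])
rows([(0,-13.3,x) for x in (.1,.2,.3,.4)],p0,R0)
E
```

```text
[ 0.59128918 -0.03284381  0.18372195] [-0.07688713 -0.26889923  0.19696021] 0.01754653341934396 [ 0.5893875 -0.0307658  0.183    ]
(0, -13.3, 0.1) [0.017, 0.001, -0.064, -0.115, 0.04, 0.011]
(0, -13.3, 0.2) [0.017, 0.002, -0.127, -0.233, 0.077, 0.012]
(0, -13.3, 0.3) [0.017, 0.003, -0.191, -0.345, 0.125, 0.013]
(0, -13.3, 0.4) [0.017, 0.003, -0.255, -0.453, 0.184, 0.015]
```

```bash
cat >> h.py <<'E'
def rel(seq,q0,p0,R0):  # rows relative to commanded pose p0,R0 where the stay is at q0
    a,A=pose(*q0); D=A.T@(p0-a); B=A.T@R0
    for q in seq:
        p,R=pose(*q); p=p+R@D; R=R@B; t=R0.T@(p-p0)/.15; rv=Ro.from_matrix(R0.T@R).as_rotvec()/(np.pi/2)
        print(np.round(q,3).tolist(),np.round(np.r_[rv,t],3).tolist())
E
python3 - <<'E'
from h import *
o=r.observe(); p0,R0=np.array(o['tcp_pos']),np.array(o['tcp_rot']); np.savez("g.npz",p0=p0,R0=R0)
q0=(0,-13.8,0); rel([(0,-13.8,x) for x in (.05,.1,.15,.2,.25,.3,.35)],q0,p0,R0)
print(); a,A=pose(*q0); D=A.T@(p0-a); print(D)
q1=(0,-13.8,.35); p,R=pose(*q1); B=A.T@R0; p1=p+R@D; R1=R@B; np.savez("g1.npz",p0=p1,R0=R1)
n=16; rel([(.572*f,-13.8+(4.06+13.8)*f,.35) for f in np.arange(1,n+1)/n],q1,p1,R1)
E
```

```text
[0.0, -13.8, 0.05] [-0.0, 0.001, -0.032, -0.061, 0.011, 0.0]
[0.0, -13.8, 0.1] [-0.0, 0.002, -0.064, -0.122, 0.025, 0.001]
[0.0, -13.8, 0.15] [-0.0, 0.003, -0.095, -0.182, 0.042, 0.002]
[0.0, -13.8, 0.2] [-0.0, 0.005, -0.127, -0.24, 0.063, 0.002]
[0.0, -13.8, 0.25] [-0.0, 0.006, -0.159, -0.298, 0.086, 0.003]
[0.0, -13.8, 0.3] [-0.0, 0.007, -0.191, -0.355, 0.111, 0.004]
[0.0, -13.8, 0.35] [-0.0, 0.008, -0.223, -0.41, 0.14, 0.005]

[-0.00072195 -0.00240662  0.00013589]
[0.036, -12.684, 0.35] [-0.012, -0.004, -0.0, -0.011, 0.03, 0.015]
[0.072, -11.568, 0.35] [-0.023, -0.009, -0.0, -0.023, 0.061, 0.031]
[0.107, -10.451, 0.35] [-0.035, -0.013, -0.0, -0.034, 0.092, 0.048]
[0.143, -9.335, 0.35] [-0.047, -0.017, -0.001, -0.046, 0.124, 0.067]
[0.179, -8.219, 0.35] [-0.058, -0.021, -0.001, -0.058, 0.157, 0.086]
[0.214, -7.103, 0.35] [-0.07, -0.026, -0.001, -0.07, 0.189, 0.107]
[0.25, -5.986, 0.35] [-0.082, -0.03, -0.001, -0.083, 0.222, 0.129]
[0.286, -4.87, 0.35] [-0.093, -0.034, -0.001, -0.095, 0.256, 0.152]
[0.322, -3.754, 0.35] [-0.105, -0.038, -0.001, -0.108, 0.29, 0.177]
[0.358, -2.638, 0.35] [-0.117, -0.043, -0.002, -0.121, 0.324, 0.202]
[0.393, -1.521, 0.35] [-0.128, -0.047, -0.002, -0.134, 0.358, 0.229]
[0.429, -0.405, 0.35] [-0.14, -0.051, -0.002, -0.146, 0.392, 0.256]
[0.465, 0.711, 0.35] [-0.151, -0.055, -0.002, -0.159, 0.427, 0.285]
[0.5, 1.827, 0.35] [-0.163, -0.06, -0.002, -0.172, 0.461, 0.315]
[0.536, 2.944, 0.35] [-0.175, -0.064, -0.002, -0.185, 0.496, 0.345]
[0.572, 4.06, 0.35] [-0.186, -0.068, -0.002, -0.198, 0.53, 0.377]
```

Request:
arm_command([
  [0,0.001,-0.032,-0.061,0.011,0,-1],
  [0,0.002,-0.064,-0.122,0.025,0.001,-1],
  [0,0.003,-0.095,-0.182,0.042,0.002,-1],
  [0,0.005,-0.127,-0.24,0.063,0.002,-1],
  [0,0.006,-0.159,-0.298,0.086,0.003,-1],
  [0,0.007,-0.191,-0.355,0.111,0.004,-1],
  [0,0.008,-0.223,-0.41,0.14,0.005,-1],
  [0,0.008,-0.223,-0.41,0.14,0.005,-1],
  [0,0.008,-0.223,-0.41,0.14,0.005,-1],
])

```text
t: 6.85
tcp_pos: [0.5711, -0.0269, 0.2451]
tcp_rot: [[0.328, -0.911, 0.251], [-0.097, 0.232, 0.968], [-0.94, -0.342, -0.012]]
ft_force: [0.5, 0.6, -1.8]
grip_width: 0.0178
```

Request:
arm_command([
  [-0.012,-0.004,0,-0.011,0.03,0.015,-1],
  [-0.023,-0.009,0,-0.023,0.061,0.031,-1],
  [-0.035,-0.013,0,-0.034,0.092,0.048,-1],
  [-0.047,-0.017,-0.001,-0.046,0.124,0.067,-1],
  [-0.058,-0.021,-0.001,-0.058,0.157,0.086,-1],
  [-0.058,-0.021,-0.001,-0.058,0.157,0.086,-1],
  [-0.058,-0.021,-0.001,-0.058,0.157,0.086,-1],
])

```text
t: 7.55
tcp_pos: [0.55, -0.008, 0.2452]
tcp_rot: [[0.338, -0.928, 0.156], [-0.065, 0.143, 0.988], [-0.939, -0.344, -0.013]]
ft_force: [1.1, 0.1, -1.2]
grip_width: 0.0173
```

Run:
```python
from h import *
g=np.load("g1.npz"); print(g['p0'])
T=wT(); im=r.camera("wrist"); np.save("T3.npy",T); o=r.observe(); print(o['tcp_pos'],o['ft_force'],o['grip_width'])
cv2.imwrite("pics/w3.png",cv2.resize(im,(784,588),interpolation=cv2.INTER_CUBIC))
```

```text
[ 0.57112638 -0.02687132  0.24521325]
[ 0.55011576 -0.00810489  0.24519837] [ 1.22659637 -0.32668815 -0.55885011] 0.01753434896694874
```

View pics/w3.png

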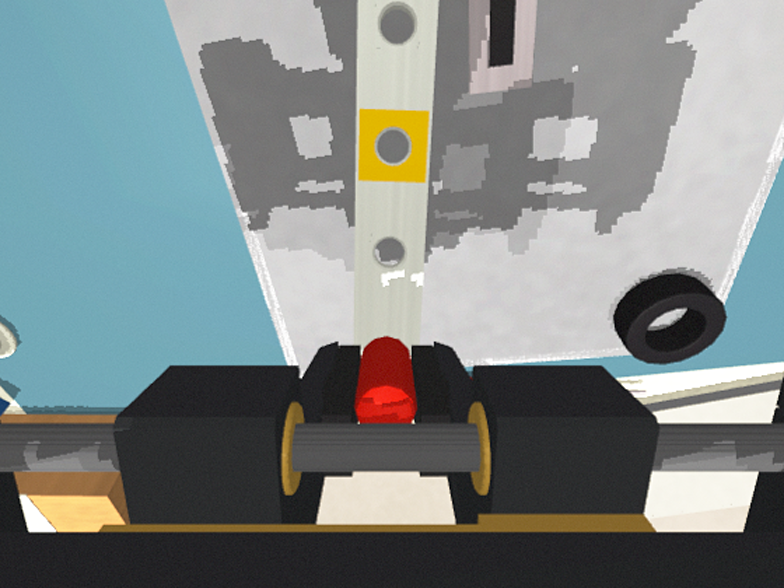

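The grip is firm, the bar is lifted, and the spring pulls about 1 N. Continuing the push.

Run:
```python
from h import *
g=np.load("g.npz"); a,A=pose(0,-13.8,0); D=A.T@(g['p0']-a); B=A.T@g['R0']
q=(.179,-8.219,.35); p,R=pose(*q); p=p+R@D; R=R@B; print(p)
rel([(.179+(.572-.179)*f,-8.219+12.28*f,.35) for f in np.arange(1,9)/8],q,p,R)
q=(.572,4.06,.35);p,R=pose(*q); np.savez("g2.npz",p0=p+R@D,R0=R@B)
print(p+R@D)
```

```text
[ 0.55009032 -0.00800498  0.24521325]
[0.228, -6.684, 0.35] [-0.016, -0.006, -0.0, -0.016, 0.042, 0.033]
[0.277, -5.149, 0.35] [-0.032, -0.012, -0.0, -0.032, 0.085, 0.069]
[0.326, -3.614, 0.35] [-0.048, -0.018, -0.001, -0.048, 0.128, 0.107]
[0.375, -2.079, 0.35] [-0.064, -0.023, -0.001, -0.064, 0.171, 0.147]
[0.425, -0.544, 0.35] [-0.08, -0.029, -0.001, -0.081, 0.215, 0.189]
[0.474, 0.991, 0.35] [-0.096, -0.035, -0.001, -0.097, 0.258, 0.234]
[0.523, 2.526, 0.35] [-0.112, -0.041, -0.001, -0.114, 0.302, 0.28]
[0.572, 4.061, 0.35] [-0.128, -0.047, -0.002, -0.13, 0.345, 0.328]
[0.50311632 0.04924408 0.24521325]
```

Request:
arm_command([
  [-0.016,-0.006,0,-0.016,0.042,0.033,-1],
  [-0.032,-0.012,0,-0.032,0.085,0.069,-1],
  [-0.048,-0.018,-0.001,-0.048,0.128,0.107,-1],
  [-0.064,-0.023,-0.001,-0.064,0.171,0.147,-1],
  [-0.08,-0.029,-0.001,-0.081,0.215,0.189,-1],
  [-0.096,-0.035,-0.001,-0.097,0.258,0.234,-1],
  [-0.112,-0.041,-0.001,-0.114,0.302,0.28,-1],
  [-0.128,-0.047,-0.002,-0.13,0.345,0.328,-1],
  [-0.128,-0.047,-0.002,-0.13,0.345,0.328,-1],
  [-0.128,-0.047,-0.002,-0.13,0.345,0.328,-1],
  [-0.128,-0.047,-0.002,-0.13,0.345,0.328,-1],
])

```text
t: 8.7
tcp_pos: [0.5033, 0.049, 0.2451]
tcp_rot: [[0.344, -0.937, -0.057], [0.008, -0.058, 0.998], [-0.939, -0.344, -0.012]]
ft_force: [2.3, 0.1, 0.9]
grip_width: 0.0181
```

Run:
```python
from h import *
T=wT(); im=r.camera("wrist"); np.save("T4.npy",T); cv2.imwrite("T4.png",im); o=r.observe(); print(o['tcp_pos'],o['ft_force'],o['grip_width'])
cv2.imwrite("pics/w4.png",cv2.resize(im[0:210,140:420],(800,600),interpolation=cv2.INTER_CUBIC))
```

```text
[0.50333669 0.04895262 0.24505213] [ 1.55897712  0.54722366 -0.23364286] 0.017563888498333412
```

View pics/w4.png

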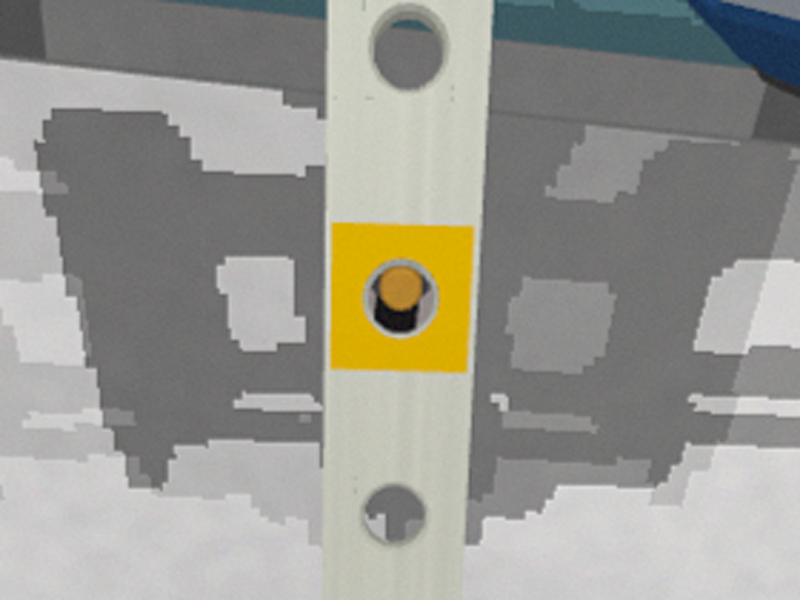

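The peg's tip shows through the yellow hole at crop (401,288), with the hole centre at (401,298). It's laterally centred, so I'll work out the remaining longitudinal error.

Run:
```python
from h import *
T=np.load("T4.npy"); k=800/280; f=lambda u,v:(140+u/k,v/k)
peg=ray(T,*f(401,288),.167)[:2]
q=(.572,4.06,.35); P=pivot(q[0]); a=np.radians(q[1])+yaw; h=np.array([np.cos(a),np.sin(a)]); l=np.array([-h[1],h[0]])
ph=.35
print("peg",peg, "slotframe",RS.T@(peg-S)*1e3,"pegdist from pivot",(peg-P)@h*1e3,(peg-P)@l*1e3)
for d,(u,v) in ((.075,(409,47)),(.110,(401,298)),(.145,(394,515))):
    z=.155+d*np.sin(ph)+.005*np.cos(ph); x=ray(T,*f(u,v),z)[:2]; m=P+h*(d*np.cos(ph)-.005*np.sin(ph)); print(d,"err along,lat mm",(x-m)@h*1e3,(x-m)@l*1e3)
```

```text
peg [0.45016585 0.04806825] slotframe [-11.66213037   0.31924473] pegdist from pivot 110.41440078929745 0.21713451483119214
0.075 err along,lat mm 0.6684797971466464 -0.2980782208262572
0.11 err along,lat mm 0.5981492508980298 -0.09970429363722182
0.145 err along,lat mm -0.07768198551593876 0.07896536005681393
```

Run:
```python
from h import *
g=np.load("g2.npz")
rel([(.571,4.06,.31),(.57,4.06,.27),(.569,4.06,.23),(.568,4.06,.2),(.567,4.06,.17),(.567,4.06,.15)],(.572,4.06,.35),g['p0'],g['R0'])
g0=np.load("g.npz"); a,A=pose(0,-13.8,0); D=A.T@(g0['p0']-a); B=A.T@g0['R0']
q=(.567,4.06,.15);p,R=pose(*q);p=p+R@D;R=R@B;np.savez("g3.npz",p0=p,R0=R);print(p)
rel([(.567,4.06,.13),(.567,4.06,.11),(.567,4.06,.095),(.567,4.06,.08),(.568,4.06,.06),(.57,4.06,.04),(.571,4.06,.02),(.572,4.06,0)],q,p,R)
for x in (.08,0):print(x,pose(.57,4.06,x)[0]+pose(.57,4.06,x)[1]@D)
```

```text
[0.571, 4.06, 0.31] [0.0, -0.001, 0.025, 0.05, -0.007, -0.001]
[0.57, 4.06, 0.27] [0.0, -0.002, 0.051, 0.099, -0.013, -0.002]
[0.569, 4.06, 0.23] [0.0, -0.003, 0.076, 0.149, -0.016, -0.002]
[0.568, 4.06, 0.2] [0.0, -0.003, 0.095, 0.187, -0.018, -0.003]
[0.567, 4.06, 0.17] [0.0, -0.004, 0.115, 0.224, -0.018, -0.003]
[0.567, 4.06, 0.15] [0.0, -0.005, 0.127, 0.249, -0.017, -0.003]
[0.51834919 0.04918737 0.21095682]
[0.567, 4.06, 0.13] [0.0, -0.0, 0.013, 0.025, -0.004, -0.0]
[0.567, 4.06, 0.11] [0.0, -0.001, 0.025, 0.049, -0.007, -0.0]
[0.567, 4.06, 0.095] [0.0, -0.001, 0.035, 0.068, -0.009, -0.0]
[0.567, 4.06, 0.08] [0.0, -0.002, 0.045, 0.086, -0.01, -0.0]
[0.568, 4.06, 0.06] [0.0, -0.002, 0.057, 0.111, -0.012, 0.0]
[0.57, 4.06, 0.04] [0.0, -0.003, 0.07, 0.136, -0.011, 0.001]
[0.571, 4.06, 0.02] [0.0, -0.003, 0.083, 0.161, -0.012, 0.002]
[0.572, 4.06, 0.0] [0.0, -0.003, 0.095, 0.185, -0.011, 0.002]
0.08 [0.52148307 0.04951244 0.19836689]
0 [0.52436735 0.04958092 0.18372195]
```

Request:
arm_command([
  [0,-0.001,0.025,0.05,-0.007,-0.001,-1],
  [0,-0.002,0.051,0.099,-0.013,-0.002,-1],
  [0,-0.003,0.076,0.149,-0.016,-0.002,-1],
  [0,-0.003,0.095,0.187,-0.018,-0.003,-1],
  [0,-0.004,0.115,0.224,-0.018,-0.003,-1],
  [0,-0.005,0.127,0.249,-0.017,-0.003,-1],
  [0,-0.005,0.127,0.249,-0.017,-0.003,-1],
  [0,-0.005,0.127,0.249,-0.017,-0.003,-1],
  [0,-0.005,0.127,0.249,-0.017,-0.003,-1],
])

```text
t: 9.65
tcp_pos: [0.5183, 0.0492, 0.2112]
tcp_rot: [[0.152, -0.987, -0.059], [0.004, -0.059, 0.998], [-0.988, -0.152, -0.005]]
ft_force: [2.6, 0.2, -1.4]
grip_width: 0.0176
```

Run:
```python
from h import *
T=wT(); im=r.camera("wrist"); np.save("T5.npy",T); o=r.observe(); print(o['tcp_pos'],o['ft_force'],o['grip_width'])
cv2.imwrite("pics/w5.png",cv2.resize(im[30:180,180:380],(800,600),interpolation=cv2.INTER_CUBIC))
```

```text
[0.51833396 0.04916333 0.21116019] [ 1.35669013 -0.89097581 -0.15270729] 0.017143626276949778
```

View pics/w5.png

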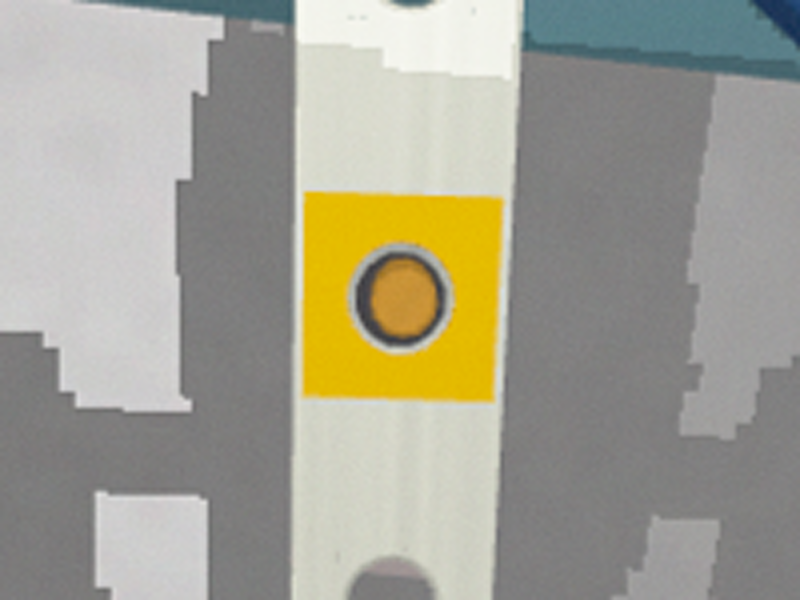

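The peg is centred in the hole, with crop centres (403,298) and (401,298). Lowering gently through the tip height.

Request:
arm_command([
  [0,0,0.007,0.013,-0.002,0,-1],
  [0,0,0.013,0.025,-0.004,0,-1],
  [0,-0.001,0.019,0.037,-0.006,0,-1],
  [0,-0.001,0.025,0.049,-0.007,0,-1],
  [0,-0.001,0.03,0.058,-0.008,0,-1],
  [0,-0.001,0.035,0.068,-0.009,0,-1],
  [0,-0.001,0.035,0.068,-0.009,0,-1],
])

```text
t: 10.4
tcp_pos: [0.5213, 0.0493, 0.2008]
tcp_rot: [[0.096, -0.994, -0.059], [0.002, -0.059, 0.998], [-0.995, -0.096, -0.003]]
ft_force: [2.1, -1.0, -0.5]
grip_width: 0.0176
```

Run:
```python
from h import *
g0=np.load("g.npz"); a,A=pose(0,-13.8,0); D=A.T@(g0['p0']-a); B=A.T@g0['R0']
q=(.567,4.06,.095);p,R=pose(*q);p=p+R@D;R=R@B;print(p)
rel([(.567,4.06,.08),(.568,4.06,.065),(.568,4.06,.05),(.569,4.06,.035),(.57,4.06,.02),(.571,4.06,.01),(.571,4.06,0)],q,p,R)
```

```text
[0.52115525 0.04925398 0.20108473]
[0.567, 4.06, 0.08] [0.0, -0.0, 0.01, 0.018, -0.003, -0.0]
[0.568, 4.06, 0.065] [0.0, -0.001, 0.019, 0.037, -0.004, 0.0]
[0.568, 4.06, 0.05] [0.0, -0.001, 0.029, 0.055, -0.007, 0.0]
[0.569, 4.06, 0.035] [0.0, -0.001, 0.038, 0.074, -0.008, 0.001]
[0.57, 4.06, 0.02] [0.0, -0.002, 0.048, 0.092, -0.009, 0.001]
[0.571, 4.06, 0.01] [0.0, -0.002, 0.054, 0.105, -0.009, 0.002]
[0.571, 4.06, 0.0] [0.0, -0.002, 0.06, 0.117, -0.01, 0.002]
```

Request:
arm_command([
  [0,0,0.005,0.009,-0.001,0,-1],
  [0,0,0.01,0.018,-0.003,0,-1],
  [0,-0.001,0.015,0.028,-0.004,0,-1],
  [0,-0.001,0.019,0.037,-0.004,0,-1],
  [0,-0.001,0.019,0.037,-0.004,0,-1],
])

```text
t: 10.9
tcp_pos: [0.5225, 0.0493, 0.1953]
tcp_rot: [[0.066, -0.996, -0.059], [0.002, -0.059, 0.998], [-0.998, -0.066, -0.002]]
ft_force: [1.8, 0.6, -0.1]
grip_width: 0.0177
```

Request:
arm_command([
  [0,0,0.005,0.009,-0.002,0,-1],
  [0,0,0.01,0.018,-0.003,0,-1],
  [0,0,0.015,0.028,-0.004,0,-1],
  [0,0,0.019,0.037,-0.005,0.001,-1],
  [0,0,0.024,0.046,-0.006,0.001,-1],
  [0,-0.001,0.029,0.055,-0.007,0.001,-1],
  [0,-0.001,0.029,0.055,-0.007,0.001,-1],
])

```text
t: 11.6
tcp_pos: [0.524, 0.0495, 0.1871]
tcp_rot: [[0.02, -0.998, -0.059], [0.001, -0.059, 0.998], [-1.0, -0.021, -0.0]]
ft_force: [2.8, 0.5, -0.3]
grip_width: 0.0174
```

Request:
arm_command([
  [0,0,0.004,0.008,0,0,-1],
  [0,0,0.008,0.015,-0.001,0,-1],
  [0,0,0.012,0.022,-0.001,0,-1],
  [0,0,0.012,0.022,-0.001,0,-1],
  [0,0,0.012,0.022,-0.001,0,-1],
])

```text
t: 12.1
tcp_pos: [0.5243, 0.0496, 0.1841]
tcp_rot: [[0.003, -0.998, -0.059], [0.0, -0.059, 0.998], [-1.0, -0.003, -0.0]]
ft_force: [1.6, -0.0, 0.2]
grip_width: 0.0177
```

Run:
```python
from h import *
T=wT(); im=r.camera("wrist"); o=r.observe(); print(o['tcp_pos'],o['ft_force'],o['grip_width'])
cv2.imwrite("pics/w6.png",cv2.resize(im[0:210,140:420],(800,600),interpolation=cv2.INTER_CUBIC))
```

```text
[0.52426975 0.04957386 0.18418927] [ 3.17448299 -0.10812696  0.22091415] 0.017361661911954415
```

View pics/w6.png

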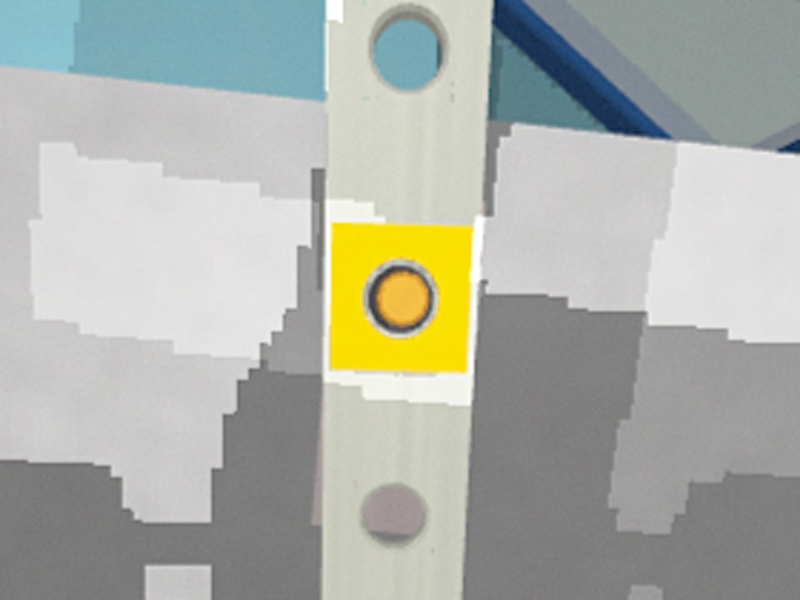

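The middle hole is over the peg and level, and the peg tip fills the hole at (401,298). I'll ease the spring load onto the peg, release and back straight up.

Request:
arm_command([
  [0,0,0.001,0.002,-0.003,0,-1],
  [0,0,0.002,0.003,-0.006,0,-1],
  [0,0,0.002,0.003,-0.006,0,-1],
  [0,0,0.002,0.003,-0.006,0,0],
  [0,0,0.002,0.003,-0.006,0,0],
  [0,0,0.002,0.003,-0.006,0,0],
  [0,0,0.002,0.003,-0.006,0,0],
  [0,0,0.002,0.003,-0.006,0,0],
])

```text
t: 12.95
tcp_pos: [0.525, 0.0496, 0.1836]
tcp_rot: [[-0.001, -0.998, -0.059], [-0.0, -0.059, 0.998], [-1.0, 0.001, -0.0]]
ft_force: [0.4, 0.4, 0.5]
grip_width: 0.0442
```

Request:
arm_command([
  [0,0,0,-0.05,0,0,0],
  [0,0,0,-0.2,0,0,0],
  [0,0,0,-0.4,0,0,0],
  [0,0,0,-0.6,0,0,0],
  [0,0,0,-0.8,0,0,0],
  [0,0,0,-0.8,0,0,0],
  [0,0,0,-0.8,0,0,0],
])

```text
t: 13.65
tcp_pos: [0.5251, 0.0497, 0.3038]
tcp_rot: [[-0.0, -0.998, -0.059], [-0.0, -0.059, 0.998], [-1.0, 0.0, -0.0]]
ft_force: [-0.1, 1.1, -0.8]
grip_width: 0.0439
```

Run:
```python
from h import *
T=wT(); im=r.camera("wrist"); t=r.camera("top"); o=r.observe(); print(o['tcp_pos'],o['ft_force'],o['grip_width'])
for c in("scene","top"):
    if c=="scene": r.camera(c)
    for q in("middle_hole","knob_centre","tape_reel","stay_pivot","screw_jar","meter","spool","parts_tray"):
        for d in r.mark_of(c,q)[:1]: print(c,q,round(d['p'],2),np.round(w(c,d['at']),4))
print("model knob",pose(.572,4.06,0)[0],pivot(.572))
cv2.imwrite("pics/w7.png",np.hstack([cv2.resize(im,(480,360)),cv2.resize(t[150:290,190:340],(320,360),interpolation=cv2.INTER_CUBIC)]))
```

```text
[0.5248448  0.04966341 0.30253556] [ 0.05463522  0.2484991  -0.69678447] 0.04416820895345476
scene middle_hole 0.79 [0.4496 0.0501 0.1506]
scene knob_centre 0.87 [0.5266 0.0535 0.1841]
scene tape_reel 0.76 [0.6072 0.1272 0.1533]
scene stay_pivot 0.68 [0.3415 0.0432 0.1519]
scene screw_jar 0.85 [0.6426 0.3874 0.0012]
scene meter 0.71 [ 0.4482 -0.4231  0.0028]
scene spool 0.74 [ 0.6788 -0.438  -0.0013]
scene parts_tray 0.6 [4.864e-01 4.312e-01 3.000e-04]
top middle_hole 0.47 [0.4523 0.0438 0.151 ]
top knob_centre 0.51 [0.5251 0.0505 0.1843]
top stay_pivot 0.7 [0.5262 0.0489 0.1876]
top screw_jar 0.86 [0.6411 0.3846 0.0021]
top meter 0.62 [ 0.4495 -0.4257  0.0034]
top spool 0.64 [ 0.6785 -0.4414  0.0018]
top parts_tray 0.67 [0.4899 0.4294 0.0016]
model knob [0.52173644 0.04955021 0.183     ] [0.33978771 0.04523058]
```

View pics/w7.png

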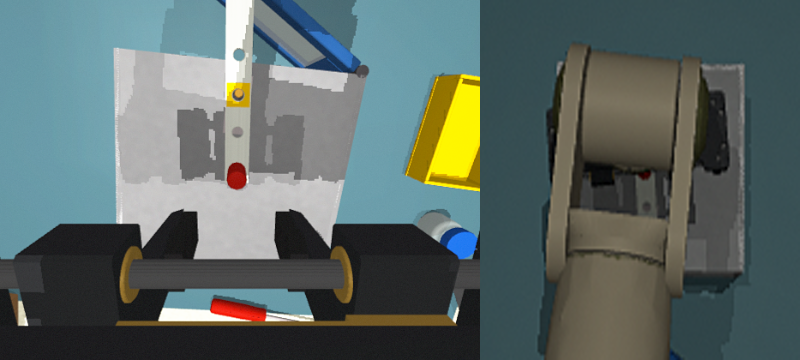

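Run:
```python
from h import *
print(r.observe()['ft_force']); print(r.job_done())
```

```text
[ 0.61467726 -0.52096565 -0.09355135]
the job is handed in; nothing more can be done
None
```

The cabinet is vented: the door stands open at about 0.57 rad, held by the yellow-marked middle hole fully down over the brass peg. I gripped the red knob, lifted the stay to about 0.35 rad and pushed the door open. I then lowered the hole over the peg, which sat about 12 mm in front of the slot centre. Handed in at about 15 s.

**Last checks:**
- **Lowering:** no upward contact force built up on the way down. The stay came down to the height it was gripped at when lying level.
- **After release:** the last wrist picture, with the gripper clear about 120 mm above, shows the peg in the middle hole and the door still open. The knob is within about 4 mm of where it should be.
- **Other items:** tray, jar, meter and spool read the same place as before, within 5 mm of detector noise.

**Disagreed or unseen:**
- **Tape reel:** it was hidden in the last wrist view and read about 8 mm off its first position in one scene detection. I take that as noise, since nothing on the arm came near it.
- **Top camera:** its last stay-pivot reading landed on the knob, because the arm blocked the view, so I ignored it.

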